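# Unstack the garnish refill pots into the bar's garnish rail

### The job

Take the two stacks of lidded garnish pots apart and stand each pot upright in the round well in front of its own fruit: red lid at the cherries, blue lid at the blueberries, yellow lid at the lemons, green lid at the limes. Keep the pots upright all the way, and leave the two jiggers standing where they are.

Things in the scene. Friction and masses are not known exactly. Their poses are not given: they have to be found in the camera images.
- red_pot (a point): Large refill pot of cherries: upright round steel pot with a red silicone lid. 70 mm across the lid, 68 below it, 64 mm high, the lid being the top 22 mm; about 0.3 kg. Starts on the drainboard with one of the small pots on its flat lid. Point: its centre, half-way up; z is its upright axis, yaw means nothing.
- bay_cherry: Fixed bay of the garnish rail: pan of cherries (red), and before it the round well. Four bays in a row in any order, 112 mm apart. Origin: at drainboard height below the well's middle; x towards the pan, y along the row. Well 88 mm across, floor at 8 mm, ledge round it at 20 mm. 56 mm behind the middle the pan begins (rim 55, fruit to 68 mm high); splashback 110 mm high at 265 mm.
- blue_pot (a point): Large refill pot of blueberries: upright round steel pot with a blue silicone lid. 70 mm across the lid, 68 below it, 64 mm high, the lid being the top 22 mm; about 0.3 kg. Starts on the drainboard with one of the small pots on its flat lid. Point: its centre, half-way up; z is its upright axis, yaw means nothing.
- bay_blueberry: Fixed bay of the garnish rail: pan of blueberries (blue), and before it the round well. Four bays in a row in any order, 112 mm apart. Origin: at drainboard height below the well's middle; x towards the pan, y along the row. Well 88 mm across, floor at 8 mm, ledge round it at 20 mm. 56 mm behind the middle the pan begins (rim 55, fruit to 68 mm high); splashback 110 mm high at 265 mm.
- yellow_pot (a point): Small refill pot of lemon slices: upright round steel pot with a yellow silicone lid. 54 mm across the lid, 52 below it, 56 mm high, the lid being the top 20 mm; about 0.15 kg. Starts on the flat lid of a large pot (red or blue). Point: its centre, half-way up; z is its upright axis, yaw means nothing.
- bay_lemon: Fixed bay of the garnish rail: pan of lemon slices (yellow), and before it the round well. Four bays in a row in any order, 112 mm apart. Origin: at drainboard height below the well's middle; x towards the pan, y along the row. Well 88 mm across, floor at 8 mm, ledge round it at 20 mm. 56 mm behind the middle the pan begins (rim 55, fruit to 68 mm high); splashback 110 mm high at 265 mm.
- green_pot (a point): Small refill pot of limes: upright round steel pot with a green silicone lid. 54 mm across the lid, 52 below it, 56 mm high, the lid being the top 20 mm; about 0.15 kg. Starts on the flat lid of a large pot (red or blue). Point: its centre, half-way up; z is its upright axis, yaw means nothing.
- bay_lime: Fixed bay of the garnish rail: pan of limes (green), and before it the round well. Four bays in a row in any order, 112 mm apart. Origin: at drainboard height below the well's middle; x towards the pan, y along the row. Well 88 mm across, floor at 8 mm, ledge round it at 20 mm. 56 mm behind the middle the pan begins (rim 55, fruit to 68 mm high); splashback 110 mm high at 265 mm.
- jigger_copper_mid (a point): Loose copper-coloured double jigger (hourglass measuring cup) standing upright on the drainboard among the pots: 47 mm across, 108 mm high, 0.12 kg. Not to be moved. Point: half-way up its axis; z is its upright axis.
- jigger_brass_mid (a point): Loose brass-coloured double jigger (hourglass measuring cup) standing upright on the drainboard among the pots: 47 mm across, 108 mm high, 0.12 kg. Not to be moved. Point: half-way up its axis; z is its upright axis.

How it is judged:
By the outcome, as a careful person would: the job done as asked, in the order asked, and still so for the second after the job is handed in, with the robot touching nothing.
It also fails if it takes over 112 s, if anything falls off the work surface, if the arm or the gripper's body presses on something with over 40 N, if the wrist force passes 120 N, or if a joint passes its speed limit or range.

### The arm

A 7-joint arm with a two-finger parallel gripper is mounted at the origin on the work surface. World frame = base frame: x ahead of the robot, y to its left, z up, the work surface at z = 0. Lengths are in m, angles in degrees, forces in N, time in s.
With the tool pointing down it reaches from about 0.4 to 0.925 m from the base axis. Payload 5.6 kg.
Tool frame: the origin (TCP) lies on the mounting face of the last link; the fingertips stand 173 mm ahead of it and the grasp point (between the pads) lies 155 mm ahead of it; z points along the fingers, y is the direction in which the jaws open and shut (so a half turn about z gives the same grasp; the last joint's range is limited). The gripper opens to 85 mm and grips with 20 to 120 N. Pads are 22 mm wide; open, the fingers measure 114 mm over their backs; the gripper's body (76 mm by 85 mm) begins 54 mm behind the grasp point. The pads swing forward as they close: fully open they stand 13 mm farther back than shut.
Start: joints at [73.281, 26.786, -0.665, 91.828, 0.344, 61.387, -3.226], TCP at [0.16, -0.63, 0.405] pointing down, gripper open.
Joint ranges: [-144.91, 144.91], [-17.63, 115.5], [-89.93, 88.59], [15.96, 139.68], [-74.01, 254.01], [8.47, 105.57], [-167.45, 167.45]. Speed limits (degrees/s): [147.25, 147.25, 180, 180, 180, 180, 180].

### API

Orientations are given as a 3x3 rotation matrix whose columns are the frame's x, y, z axes.
In Python, from plant import status, vision, workorder gives the robot as it stands.
- The arm moves only by the tool arm_command, never from a script. Its argument "deltas" is text: rows parted by semicolons, each of 7 numbers parted by spaces: the shift along the tool's x, y, z in mm, then the turn, a rotation vector about the tool's x, y, z in rad, then the opening, from -1 (shut) to 1 (fully open). A call has 1 to 8 rows; each row shifts and turns the commanded pose from where the row before left it, along the tool's axes as they then stand; what a row does not reach is not made up. A row lasts 1/10 s, in which the tool goes at most 50 mm and 8.59 degrees, less where a joint would pass 70% of its speed; a pose out of reach is approached as far as the arm can. A call is refused whole if a number of a shift passes 50 or a number of a turn 0.15, either way. A call with a gripper value outside its range is refused whole. The fingers move at their own pace and stop on an object; "newtons" is the grip in N (left out, the last holds). Time passes only in rows, so rows that do not move let the fingers close. It gives the time, the measured TCP pose, the force and the opening at its end, in the units of the state.
- status.read_state(): the state, without advancing time (a new reading comes with each control period).
- vision.grab_frame(name): name is "side" or "top" or "wrist"; returns (picture, depth): 480x640x3 uint8, red, green, blue; 480x640 float32, m along the optical axis (not along the pixel's ray), 0 where there is no reading.
- vision.camera_params(name): a dict with "fx", "fy", "cx", "cy" (pixels), "extrinsics" (4x4, takes a point from camera to world coordinates). Camera axes: x right, y down, z forward; pixel columns grow to the right and rows downward; lengths in m; the calibration is good to about 2 mm. A picture is of the moment at which its call begins: read the wrist's pose just before it. camera_params takes no time and is no camera call; for the wrist camera it gives the pose at the moment of the call.
- workorder.close_job(): hands the job in, once; it reports no verdict.
Trained networks look in the newest picture that a camera, given by its name, has taken for a name from the list of things; names that differ only in an ending like _2 or _b are one class to them, and where a whole thing is asked for, a point or a joint stands for the part that bears it (a point fixed in the world has none). Each returns a list of dicts, best first, with "confidence" (0 to 1); they miss things now and then, are a little off and sometimes report something else, mostly with a low value. They report only what shows in the picture. A call takes as long as a camera call.
- vision.look_for(name, camera): "position" ([x, y, z] in m, in world coordinates, good to about 4 mm: the middle of the surface that is visible of it).
- vision.silhouettes(name, camera): "region" (480x640 bool, what is visible of it).
- vision.place_of(name, camera): "position" ([x, y, z] in m, in world coordinates, good to about 4 mm: a listed point, or the origin of a listed thing).
The state is a dict: "time": time; "qpos": joint angles; "joint_vel": joint speeds; "joint_efforts": joint torques, N m; "position": TCP position; "tool_rot": TCP orientation; "force": force on the tool from outside, world axes, zero at the start; "moment": the same for the moment, N m; "gripper_width": opening from 0.0 (shut) to 1.0 (fully open).
Only numpy, scipy, OpenCV 4.12 (cv2) and the standard library are available. Lean on these libraries where they do the work, as an engineer would, in place of code of your own. Each camera call takes 0.05 s, during which the arm holds its last target. There are 200 camera calls.

## Working session

There is one attempt and no reset: what is moved stays moved. The work goes in short steps, Python scripts to look and compute and a tool call to move; the robot and the scene stay as the last step left them, time stands still between calls to the robot, and variables do not carry over. Pictures are saved under pics/ and viewed, about 12 in all and at most 16, crops included, and the job is handed in when it is done.

Besides the shell and the picture viewer there is one more tool, called after "Call:" as a command line: name --argument value ..., lists and objects as JSON in quotes. arm_command: Moves the arm, as the interface text tells. Its arguments: {"type":"object","properties":{"deltas":{"type":"string"},"newtons":{"type":"number"}},"required":["deltas"]}

```bash
mkdir -p pics
cat > h.py <<'E'
import numpy as np, cv2
from plant import status, vision, workorder
def snap(n,f):
    p,d=vision.grab_frame(n); cv2.imwrite('pics/'+f,p[:,:,::-1]); return p,d
def cloud(n,d):
    c=vision.camera_params(n); v,u=np.mgrid[:480,:640]
    P=np.stack([(u-c['cx'])/c['fx']*d,(v-c['cy'])/c['fy']*d,d,np.ones_like(d)],-1)
    W=(P@np.array(c['extrinsics']).T)[...,:3]; W[d==0]=np.nan; return W
E
python3 - <<'E'
from h import *
s=status.read_state(); print(s['time'],s['position'],np.round(s['tool_rot'],3))
T={}
for n in ['top','side']: 
    p,d=snap(n,n+'0.png'); T[n]=1; np.save(n+'0.npy',cloud(n,d))
    for k in ['red_pot','blue_pot','yellow_pot','green_pot','bay_cherry','bay_blueberry','bay_lemon','bay_lime','jigger_copper_mid','jigger_brass_mid']:
        print(n,k,[(np.round(r['position'],3).tolist(),round(r['confidence'],2)) for r in vision.place_of(k,n)[:3]])
E
```

```text
0.0 [ 0.15995518 -0.62974263  0.40370658] [[ 0.969  0.246 -0.001]
 [ 0.246 -0.969  0.002]
 [-0.    -0.002 -1.   ]]
top red_pot [([0.427, -0.173, 0.033], 0.9)]
top blue_pot [([0.406, 0.201, 0.036], 0.93)]
top yellow_pot [([0.432, -0.173, 0.096], 0.79)]
top green_pot [([0.404, 0.199, 0.092], 0.81)]
top bay_cherry [([0.625, -0.189, -0.001], 0.58)]
top bay_blueberry [([0.635, -0.079, 0.001], 0.66)]
top bay_lemon [([0.663, 0.142, 0.002], 0.79)]
top bay_lime [([0.645, 0.035, 0.0], 0.83)]
top jigger_copper_mid [([0.442, 0.392, 0.053], 0.81)]
top jigger_brass_mid [([0.463, 0.016, 0.051], 0.78)]
side red_pot [([0.425, -0.171, 0.031], 0.57)]
side blue_pot [([0.406, 0.201, 0.033], 0.7)]
side yellow_pot [([0.425, -0.173, 0.092], 0.62), ([0.44, 0.392, 0.052], 0.42)]
side green_pot [([0.403, 0.197, 0.091], 0.77)]
side bay_cherry [([0.626, -0.191, -0.0], 0.86), ([0.657, 0.144, -0.003], 0.31)]
side bay_blueberry [([0.635, -0.079, -0.002], 0.74), ([0.443, 0.391, 0.054], 0.42)]
side bay_lemon [([0.66, 0.147, -0.003], 0.66)]
side bay_lime [([0.648, 0.035, -0.002], 0.72), ([0.624, -0.19, 0.003], 0.46)]
side jigger_copper_mid [([0.443, 0.393, 0.056], 0.64)]
side jigger_brass_mid []
```

View pics/top0.png

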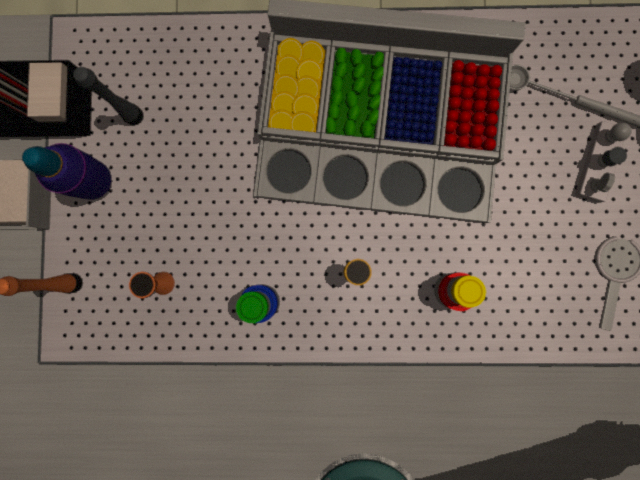

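View pics/side0.png

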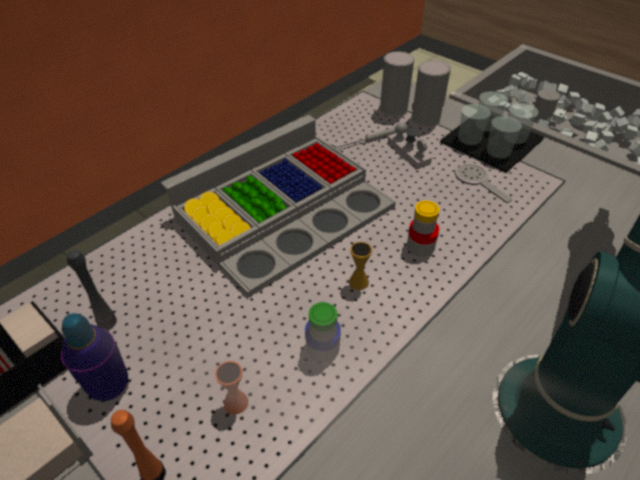

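Top view: green on blue at (256,304), yellow on red at (466,292), wells at (290,171), (345,177), (403,184), (461,190). The side view agrees. The networks match both, so I'll refine with depth.

```bash
cat >> h.py <<'E'
U=np.array([.1045,.9945,0])   # row direction, overwritten below if better known
def circ(W,c,r,zl,zh):
    m=(np.hypot(W[...,0]-c[0],W[...,1]-c[1])<r)&(W[...,2]>zl)&(W[...,2]<zh)
    if m.sum()<10: return None
    q=W[m][:,:2].astype(np.float32); (x,y),R=cv2.minEnclosingCircle(q)
    return np.round([x,y,R,np.median(W[m][:,2]),len(q)],4)
def go(tx,ty,tz):  # tool shift in mm to put the grasp point at tx,ty,tz, plus turn
    s=status.read_state(); R=np.array(s['tool_rot']); p=np.array(s['position'])
    Rt=np.stack([[U[1],-U[0],0],-U,[0,0,-1.]],1)
    from scipy.spatial.transform import Rotation as Ro
    print('turn',np.round(Ro.from_matrix(R.T@Rt).as_rotvec(),3),'shift in final tool axes mm',np.round(1000*Rt.T@(np.array([tx,ty,tz+.155])-p),1),'t',s['time'],'w',s['gripper_width'],'F',np.round(s['force'],1))
E
python3 - <<'E'
from h import *
for n in ['top','side']:
    W=np.load(n+'0.npy')
    for k,c,zl,zh in [('yel',(.428,-.173),.113,.13),('red',(.427,-.173),.055,.07),('grn',(.404,.199),.113,.13),('blu',(.406,.201),.055,.07)]: print(n,k,circ(W,c,.045,zl,zh))
    for c in [(.6255,-.19),(.635,-.079),(.6465,.035),(.6615,.1445)]: print('well',circ(W,c,.05,.002,.013), circ(W,c,.03,-.01,.03))
B=np.array([(.6255,-.19),(.635,-.079),(.6465,.035),(.6615,.1445)])
i=np.arange(4)-1.5; z=((B[:,0]+1j*B[:,1])*i).sum(); u=z/abs(z); u=np.array([u.real,u.imag]); print('U',u,B.mean(0)+.112*i[:,None]*u)
go(.428,-.173,.21)
E
```

```text
top yel [ 4.289e-01 -1.728e-01  2.760e-02  1.213e-01  8.310e+02]
top red [ 4.251e-01 -1.707e-01  3.540e-02  6.500e-02  4.140e+02]
top grn [4.013e-01 1.996e-01 2.740e-02 1.216e-01 7.890e+02]
top blu [4.04e-01 1.97e-01 3.50e-02 6.54e-02 3.86e+02]
well [ 6.207e-01 -1.900e-01  4.390e-02  9.300e-03  1.529e+03] [ 6.254e-01 -1.900e-01  3.000e-02  9.300e-03  7.350e+02]
well [ 6.342e-01 -7.810e-02  4.410e-02  9.400e-03  1.513e+03] [ 6.35e-01 -7.90e-02  3.00e-02  9.40e-03  7.17e+02]
well [6.471e-01 3.370e-02 4.410e-02 9.300e-03 1.499e+03] [6.465e-01 3.510e-02 3.000e-02 9.200e-03 7.200e+02]
well [6.610e-01 1.453e-01 4.400e-02 9.500e-03 1.450e+03] [6.615e-01 1.445e-01 2.990e-02 9.500e-03 7.100e+02]
side yel [ 4.300e-01 -1.705e-01  2.920e-02  1.182e-01  3.480e+02]
side red [ 4.236e-01 -1.681e-01  3.660e-02  6.250e-02  2.990e+02]
side grn [4.023e-01 1.996e-01 2.890e-02 1.187e-01 5.800e+02]
side blu [4.031e-01 1.986e-01 3.560e-02 6.240e-02 3.460e+02]
well [ 6.242e-01 -1.933e-01  4.310e-02  6.700e-03  5.640e+02] [ 6.255e-01 -1.899e-01  3.000e-02  6.600e-03  2.800e+02]
well [ 6.372e-01 -8.130e-02  4.360e-02  6.900e-03  6.400e+02] [ 6.349e-01 -7.920e-02  2.990e-02  6.700e-03  3.180e+02]
well [6.52e-01 2.97e-02 4.31e-02 7.00e-03 7.08e+02] [6.463e-01 3.500e-02 3.000e-02 6.800e-03 3.520e+02]
well [6.633e-01 1.430e-01 4.380e-02 7.100e-03 8.080e+02] [6.616e-01 1.446e-01 3.000e-02 6.900e-03 3.960e+02]
U [0.10632891 0.99433101] [[ 0.62426174 -0.18942261]
 [ 0.63617058 -0.07805754]
 [ 0.64807942  0.03330754]
 [ 0.65998826  0.14467261]]
turn [0.    0.    0.353] shift in final tool axes mm [ 218.7 -482.5   39.7] t 1.1 w 1.0029499032459621 F [-0.6  1.1 -0.7]
```

```bash
sed -i 's/^U=.*/U=np.array([.117,.9931,0])/' h.py; sed -i '/^U=/s/$/; U=U\/np.linalg.norm(U)/' h.py
```

Call:
arm_command --deltas "0 0 0 0 0 0.12 1; 0 0 0 0 0 0.12 1; 0 0 0 0 0 0.12 1; 30 -45 0 0 0 0 1; 35 -50 0 0 0 0 1; 40 -50 0 0 0 0 1; 40 -50 0 0 0 0 1; 30 -50 0 0 0 0 1"

```text
time: 1.9
position: [0.3279, -0.4423, 0.405]
tool_rot: [[0.994, -0.111, 0.001], [-0.111, -0.994, -0.001], [0.001, 0.001, -1.0]]
force: [0.5, -0.1, 0.5]
gripper_width: 0.997
```

Call:
arm_command --deltas "25 -50 10 0 0 0 1; 10 -50 10 0 0 0 1; 5 -50 10 0 0 0 1; 0 -40 10 0 0 0 1; 0 -30 0 0 0 0 1; 0 0 0 0 0 0 1; 0 0 0 0 0 0 1; 0 0 0 0 0 0 1"

```text
time: 2.7
position: [0.386, -0.2394, 0.3668]
tool_rot: [[0.994, -0.113, 0.001], [-0.113, -0.994, -0.001], [0.001, 0.001, -1.0]]
force: [-0.7, -0.0, 0.1]
gripper_width: 1.005
```

Run:
```python
from h import *
go(.429,-.172,.110)
p,d=snap('wrist','w1.png'); W=cloud('wrist',d)
print(circ(W,(.429,-.172),.05,.11,.13),circ(W,(.429,-.172),.05,.05,.072))
go(.429,-.172,.110)
```

```text
turn [ 0.001 -0.001  0.004] shift in final tool axes mm [ 34.9 -71.9 101.8] t 2.7 w 1.0048531414523352 F [-0.7 -0.   0.1]
[ 4.291e-01 -1.737e-01  2.740e-02  1.207e-01  6.253e+03] [ 4.259e-01 -1.723e-01  3.510e-02  6.440e-02  1.647e+03]
turn [ 0.001 -0.     0.004] shift in final tool axes mm [ 34.9 -72.1 101.7] t 2.75 w 1.0025373813826122 F [-0.6  0.6 -0.8]
```

View pics/w1.png

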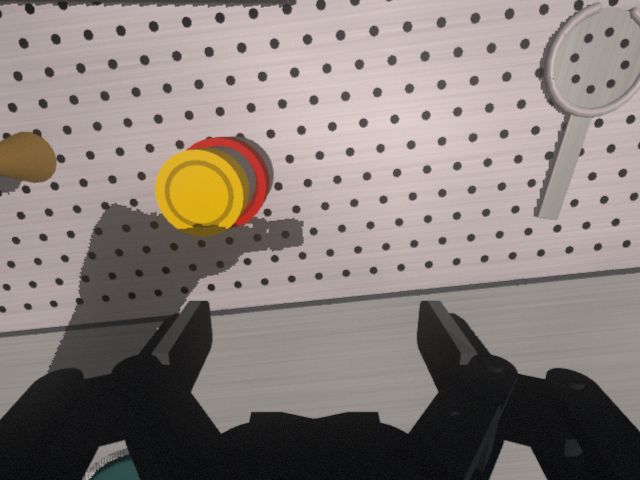

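Wrist view: yellow lid at (201,190), slightly overhanging the red lid behind it. Aligning, then descending.

Call:
arm_command --deltas "10 -20 0 0 0 0 1; 15 -25 0 0 0 0.004 1; 10 -26 0 0 0 0 1; 0 0 25 0 0 0 1; 0 0 30 0 0 0 1; 0 0 25 0 0 0 1; 0 0 15 0 0 0 1; 0 0 8 0 0 0 1"

```text
time: 3.55
position: [0.4284, -0.1726, 0.262]
tool_rot: [[0.993, -0.117, -0.002], [-0.117, -0.993, 0.001], [-0.002, -0.0, -1.0]]
force: [-0.2, -0.6, 0.1]
gripper_width: 0.998
```

Run:
```python
from h import *
go(.429,-.1735,.106)
```

```text
turn [-0.     0.002 -0.   ] shift in final tool axes mm [0.7 0.8 1. ] t 3.55 w 0.9984011207384278 F [-0.2 -0.6  0.1]
```

Close and lift.

Call:
arm_command --deltas "0 0 0 0 0 0 -1; 0 0 0 0 0 0 -1; 0 0 0 0 0 0 -1; 0 0 0 0 0 0 -1; 0 0 0 0 0 0 -1; 0 0 0 0 0 0 -1; 0 0 0 0 0 0 -1; 0 0 0 0 0 0 -1" --newtons 35

```text
time: 4.35
position: [0.4293, -0.172, 0.2644]
tool_rot: [[0.993, -0.115, 0.002], [-0.115, -0.993, -0.001], [0.002, 0.001, -1.0]]
force: [-0.6, -0.9, 6.3]
gripper_width: 0.623
```

Call:
arm_command --deltas "0 0 -4 0 0 0 -1; 0 0 -10 0 0 0 -1; 0 0 -20 0 0 0 -1; 0 0 -25 0 0 0 -1; 0 0 -25 0 0 0 -1; 0 0 -15 0 0 0 -1; 0 0 -5 0 0 0 -1; 0 0 0 0 0 0 -1"

```text
time: 5.15
position: [0.4287, -0.1715, 0.3681]
tool_rot: [[0.993, -0.115, 0.001], [-0.115, -0.993, -0.001], [0.001, 0.0, -1.0]]
force: [-0.8, 0.1, -2.1]
gripper_width: 0.62
```

Run:
```python
from h import *
p,d=snap('wrist','w2.png')
p,d=snap('side','s2.png');W=cloud('side',d);q=status.read_state()['position']
go(.661,.1445,.210)
print(q,circ(W,q,.05,.18,.23))
```

```text
turn [-0.     0.001  0.002] shift in final tool axes mm [ 194.  -341.     1.8] t 5.25 w 0.6211223951490984 F [ 0.2  0.9 -1.5]
[ 0.42838602 -0.17144331  0.36681109] [ 4.224e-01 -1.694e-01  4.210e-02  2.170e-01  6.330e+02]
```

View pics/s2.png

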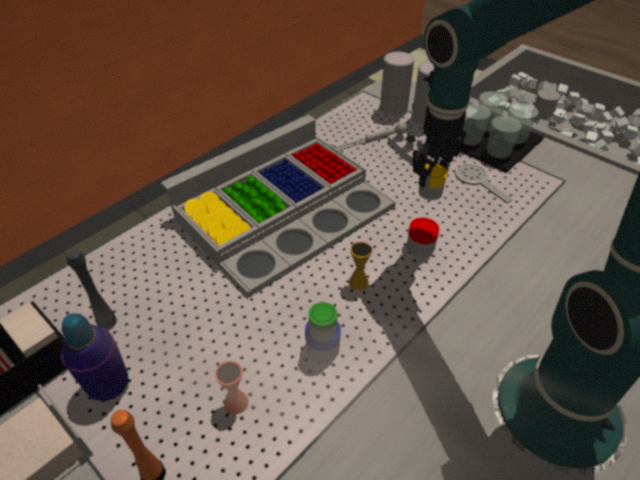

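Yellow is held upright at (432,180), and red is still standing at (424,230). Carrying to the lemon well.

Call:
arm_command --deltas "5 -8 0 0 0 0 -1; 12 -20 0 0 0 0 -1; 17 -28 0 0 0 0 -1; 17 -30 0 0 0 0 -1; 17 -30 0 0 0 0 -1; 17 -30 0 0 0 0 -1; 17 -30 0 0 0 0 -1; 17 -30 0 0 0 0 -1"

```text
time: 6.05
position: [0.5714, 0.0214, 0.3663]
tool_rot: [[0.993, -0.114, -0.002], [-0.114, -0.993, 0.0], [-0.002, -0.0, -1.0]]
force: [0.1, -0.6, -2.6]
gripper_width: 0.622
```

Call:
arm_command --deltas "17 -30 0 0 0 0 -1; 17 -30 0 0 0 0 -1; 17 -30 0 0 0 0 -1; 14 -25 0 0 0 0 -1; 8 -15 0 0 0 0 -1; 2 -5 0 0 0 0 -1; 0 0 0 0 0 0 -1; 0 0 0 0 0 0 -1"

```text
time: 6.85
position: [0.6604, 0.144, 0.3667]
tool_rot: [[0.993, -0.116, -0.002], [-0.116, -0.993, -0.001], [-0.001, 0.001, -1.0]]
force: [-0.5, -0.3, -1.3]
gripper_width: 0.622
```

Run:
```python
from h import *
go(.661,.1445,.055)
```

```text
turn [0.001 0.001 0.001] shift in final tool axes mm [  0.6  -0.6 156.7] t 6.85 w 0.6223406366573925 F [-0.5 -0.3 -1.3]
```

Call:
arm_command --deltas "0 0 10 0 0 0 -1; 0 0 25 0 0 0 -1; 0 0 30 0 0 0 -1; 0 0 30 0 0 0 -1; 0 0 25 0 0 0 -1; 0 0 20 0 0 0 -1; 0 0 10 0 0 0 -1; 0 0 4 0 0 0 -1"

```text
time: 7.65
position: [0.6602, 0.1439, 0.2121]
tool_rot: [[0.993, -0.116, -0.002], [-0.116, -0.993, -0.001], [-0.002, 0.001, -1.0]]
force: [0.0, -1.8, -1.3]
gripper_width: 0.617
```

Call:
arm_command --deltas "0 0 2 0 0 0 -1; 0 0 1.5 0 0 0 -1; 0 0 0 0 0 0 -1; 0 0 0 0 0 0 -1"

```text
time: 8.05
position: [0.661, 0.1449, 0.2108]
tool_rot: [[0.993, -0.115, 0.001], [-0.115, -0.993, 0.0], [0.001, -0.0, -1.0]]
force: [0.4, -0.1, -1.8]
gripper_width: 0.621
```

Call:
arm_command --deltas "0 0 1.5 0 0 0 -1; 0 0 1 0 0 0 -1; 0 0 0 0 0 0 -1; 0 0 0 0 0 0 -1"

```text
time: 8.45
position: [0.661, 0.1449, 0.2085]
tool_rot: [[0.993, -0.115, 0.001], [-0.115, -0.993, 0.0], [0.001, -0.0, -1.0]]
force: [-2.6, -1.0, 6.1]
gripper_width: 0.618
```

Contact. Release and go up.

Call:
arm_command --deltas "0 0 0 0 0 0 1; 0 0 0 0 0 0 1; 0 0 0 0 0 0 1; 0 0 0 0 0 0 1; 0 0 0 0 0 0 1; 0 0 -10 0 0 0 1; 0 0 -25 0 0 0 1; 0 0 -35 0 0 0 1"

```text
time: 9.25
position: [0.6601, 0.1446, 0.277]
tool_rot: [[0.993, -0.115, -0.004], [-0.115, -0.993, -0.001], [-0.003, 0.001, -1.0]]
force: [1.0, -0.2, 0.2]
gripper_width: 0.998
```

Run:
```python
from h import *
go(.4015,.1995,.2)
```

```text
turn [0.001 0.003 0.002] shift in final tool axes mm [-263.2  -24.2  -78. ] t 9.25 w 0.9981262746287443 F [ 1.  -0.2  0.2]
```

Call:
arm_command --deltas "0 0 -30 0 0 0 1; 0 0 -35 0 0 0 1; -20 -2 -13 0 0 0 1; -35 -3 0 0 0 0 1; -35 -3 0 0 0 0 1; -35 -3 0 0 0 0 1; -35 -3 0 0 0 0 1; -35 -3 0 0 0 0 1"

```text
time: 10.05
position: [0.4675, 0.1844, 0.3563]
tool_rot: [[0.993, -0.115, 0.001], [-0.115, -0.993, 0.0], [0.001, -0.0, -1.0]]
force: [0.4, 0.7, 0.3]
gripper_width: 1.0
```

Call:
arm_command --deltas "-30 -3 0 0 0 0 1; -15 -2 0 0 0 0 1; 0 0 0 0 0 0 1; 0 0 0 0 0 0 1"

```text
time: 10.45
position: [0.426, 0.1941, 0.3561]
tool_rot: [[0.993, -0.116, 0.002], [-0.116, -0.993, 0.0], [0.002, -0.001, -1.0]]
force: [0.9, 0.3, 0.9]
gripper_width: 1.002
```

Run:
```python
from h import *
p,d=snap('wrist','w3.png'); W=cloud('wrist',d)
print(circ(W,(.4015,.1995),.05,.11,.13),circ(W,(.404,.1975),.05,.05,.072))
go(.4015,.1995,.106)
```

```text
[4.021e-01 1.989e-01 2.760e-02 1.206e-01 5.486e+03] [4.047e-01 1.965e-01 3.520e-02 6.440e-02 2.292e+03]
turn [-0.001 -0.002  0.001] shift in final tool axes mm [-25.3  -2.6  94.9] t 10.5 w 0.9985734234286582 F [ 0.1 -0.3  0.7]
```

View pics/w3.png

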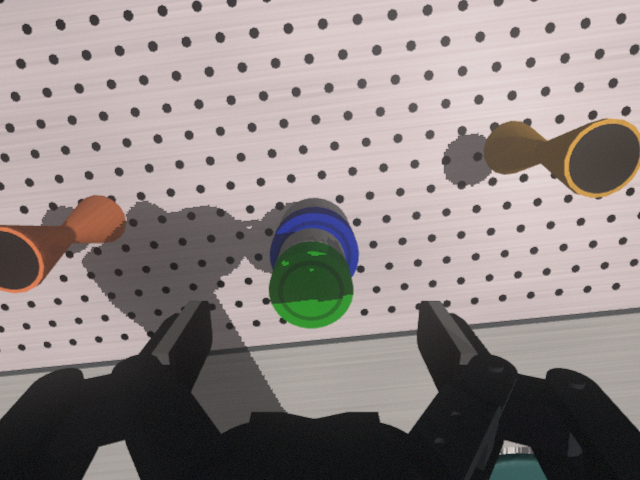

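Green lid at (311,285), centred between the jaws, with blue under it; the jiggers are well clear.

Call:
arm_command --deltas "-12 -1 0 0 0 0 1; -12.7 -1 0 0 0 0 1; 0 0 15 0 0 0 1; 0 0 25 0 0 0 1; 0 0 25 0 0 0 1; 0 0 18 0 0 0 1; 0 0 10 0 0 0 1; 0 0 0 0 0 0 1"

```text
time: 11.3
position: [0.3998, 0.199, 0.2614]
tool_rot: [[0.993, -0.115, -0.003], [-0.115, -0.993, -0.001], [-0.003, 0.001, -1.0]]
force: [-0.1, 0.4, 0.6]
gripper_width: 1.001
```

Call:
arm_command --deltas "0 0 0 0 0 0 -1; 0 0 0 0 0 0 -1; 0 0 0 0 0 0 -1; 0 0 0 0 0 0 -1; 0 0 0 0 0 0 -1; 0 0 0 0 0 0 -1; 0 0 0 0 0 0 -1; 0 0 0 0 0 0 -1"

```text
time: 12.1
position: [0.4009, 0.1994, 0.2636]
tool_rot: [[0.993, -0.115, 0.002], [-0.115, -0.993, 0.001], [0.002, -0.001, -1.0]]
force: [-0.7, -0.5, 6.7]
gripper_width: 0.622
```

Call:
arm_command --deltas "0 0 -4 0 0 0 -1; 0 0 -10 0 0 0 -1; 0 0 -20 0 0 0 -1; 0 0 -25 0 0 0 -1; 0 0 -25 0 0 0 -1; 0 0 -15 0 0 0 -1; 0 0 -5 0 0 0 -1; 0 0 0 0 0 0 -1"

```text
time: 12.9
position: [0.4006, 0.199, 0.3673]
tool_rot: [[0.993, -0.115, 0.002], [-0.115, -0.993, 0.0], [0.002, -0.001, -1.0]]
force: [0.5, 0.0, -0.8]
gripper_width: 0.619
```

Run:
```python
from h import *
go(.648,.033,.21)
```

```text
turn [-0.001 -0.002  0.002] shift in final tool axes mm [265.1 135.9   2.3] t 12.9 w 0.6191579232175318 F [ 0.5  0.  -0.8]
```

Call:
arm_command --deltas "6 3 0 0 0 0 -1; 16 8 0 0 0 0 -1; 24 12 0 0 0 0 -1; 26 13 0 0 0 0 -1; 26 13 0 0 0 0 -1; 26 14 0 0 0 0 -1; 26 14 0 0 0 0 -1; 26 14 0 0 0 0 -1"

```text
time: 13.7
position: [0.5659, 0.0871, 0.3648]
tool_rot: [[0.993, -0.115, -0.003], [-0.115, -0.993, -0.001], [-0.003, 0.001, -1.0]]
force: [-0.7, 0.9, -1.4]
gripper_width: 0.627
```

Call:
arm_command --deltas "26 14 0 0 0 0 -1; 26 13 0 0 0 0 -1; 20 10 0 0 0 0 -1; 12 6 0 0 0 0 -1; 4 2 0 0 0 0 -1; 0 0 0 0 0 0 -1; 0 0 0 0 0 0 -1; 0 0 0 0 0 0 -1"

```text
time: 14.5
position: [0.6465, 0.0347, 0.3666]
tool_rot: [[0.994, -0.113, -0.0], [-0.113, -0.994, 0.0], [-0.0, -0.0, -1.0]]
force: [0.4, -0.5, -1.1]
gripper_width: 0.625
```

Run:
```python
from h import *
go(.647,.033,.055)
p,d=snap('wrist','w4.png')
```

```text
turn [-0.     0.     0.004] shift in final tool axes mm [  0.7   1.6 156.6] t 14.5 w 0.6246680924797211 F [ 0.4 -0.5 -1.1]
```

View pics/w4.png

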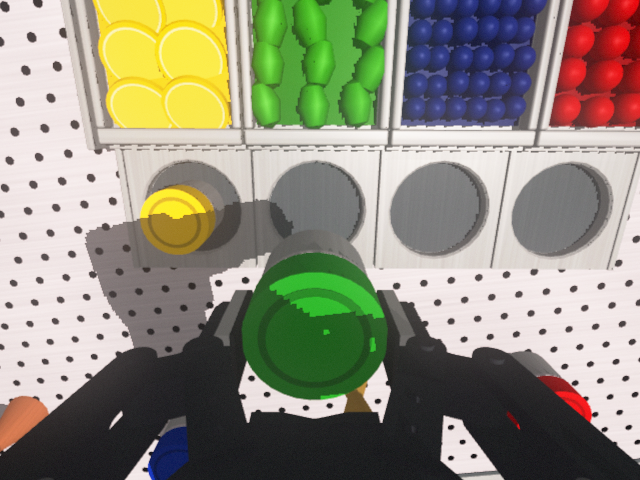

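Green is held upright at (316,330) above the lime well (317,207). Yellow stands in the lemon well (177,218).

Call:
arm_command --deltas "0 1 10 0 0 0.003 -1; 0.5 0.6 25 0 0 0 -1; 0 0 30 0 0 0 -1; 0 0 30 0 0 0 -1; 0 0 25 0 0 0 -1; 0 0 20 0 0 0 -1; 0 0 10 0 0 0 -1; 0 0 5 0 0 0 -1"

```text
time: 15.35
position: [0.647, 0.0321, 0.2102]
tool_rot: [[0.993, -0.118, -0.002], [-0.118, -0.993, -0.0], [-0.002, 0.0, -1.0]]
force: [-0.3, -0.2, -1.4]
gripper_width: 0.619
```

Call:
arm_command --deltas "0 0 2 0 0 0 -1; 0 0 2 0 0 0 -1; 0 0 0 0 0 0 -1; 0 0 0 0 0 0 -1"

```text
time: 15.75
position: [0.6477, 0.032, 0.2082]
tool_rot: [[0.993, -0.118, 0.001], [-0.118, -0.993, 0.0], [0.001, -0.0, -1.0]]
force: [-0.2, -0.2, -1.2]
gripper_width: 0.622
```

Call:
arm_command --deltas "0 0 1 0 0 0 -1; 0 0 1 0 0 0 -1; 0 0 0 0 0 0 -1; 0 0 0 0 0 0 -1"

```text
time: 16.15
position: [0.6478, 0.0321, 0.2077]
tool_rot: [[0.993, -0.118, 0.001], [-0.118, -0.993, -0.0], [0.001, 0.0, -1.0]]
force: [-5.1, -0.7, 11.5]
gripper_width: 0.622
```

Call:
arm_command --deltas "0 0 0 0 0 0 1; 0 0 0 0 0 0 1; 0 0 0 0 0 0 1; 0 0 0 0 0 0 1; 0 0 0 0 0 0 1; 0 0 -10 0 0 0 1; 0 0 -25 0 0 0 1; 0 0 -35 0 0 0 1"

```text
time: 16.95
position: [0.6468, 0.0319, 0.275]
tool_rot: [[0.993, -0.118, -0.004], [-0.118, -0.993, -0.0], [-0.004, 0.001, -1.0]]
force: [0.5, -0.7, 0.0]
gripper_width: 1.001
```

Run:
```python
from h import *
go(.44,-.170,.17)
```

```text
turn [ 0.001  0.004 -0.001] shift in final tool axes mm [-181.7  224.7  -50. ] t 16.95 w 1.0008721498929365 F [ 0.5 -0.7  0. ]
```

Call:
arm_command --deltas "0 0 -25 0 0 0 1; -10 10 -22 0 0 0 1; -22 28 0 0 0 0 1; -22 30 0 0 0 0 1; -22 30 0 0 0 0 1; -22 30 0 0 0 0 1; -22 30 0 0 0 0 1; -22 30 0 0 0 0 1"

```text
time: 17.75
position: [0.4832, -0.1388, 0.3233]
tool_rot: [[0.993, -0.118, 0.001], [-0.118, -0.993, -0.0], [0.001, 0.0, -1.0]]
force: [0.6, -0.0, -0.5]
gripper_width: 1.005
```

Call:
arm_command --deltas "-22 24 0 0 0 0 1; -14 13 0 0 0 0 1; -4 0 0 0 0 0 1; 0 0 0 0 0 0 1; 0 0 0 0 0 0 1"

```text
time: 18.25
position: [0.4411, -0.1691, 0.323]
tool_rot: [[0.993, -0.116, 0.001], [-0.116, -0.993, 0.0], [0.001, -0.0, -1.0]]
force: [0.3, -0.2, 0.3]
gripper_width: 1.0
```

Run:
```python
from h import *
p,d=snap('wrist','w5.png'); W=cloud('wrist',d)
c=circ(W,(.425,-.171),.05,.05,.072);print(c)
go(c[0],c[1],.049)
```

```text
[ 4.258e-01 -1.713e-01  3.570e-02  6.470e-02  7.874e+03]
turn [-0.    -0.001  0.001] shift in final tool axes mm [-15.    4.1 118.8] t 18.3 w 0.9988119488204844 F [0.7 0.3 0.4]
```

View pics/w5.png

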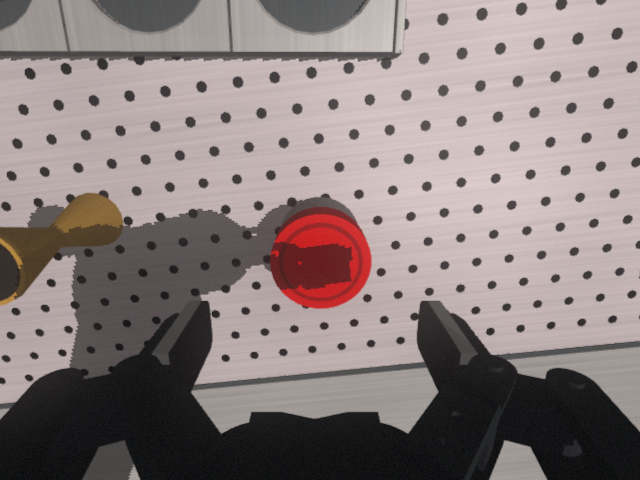

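Red lid at (320,258), clear of the jigger on the left. Align, descend, grip.

Call:
arm_command --deltas "-8 2 0 0 0 0 1; -6 1.5 0 0 0 0 1; 0 0 20 0 0 0 1; 0 0 30 0 0 0 1; 0 0 30 0 0 0 1; 0 0 22 0 0 0 1; 0 0 12 0 0 0 1; 0 0 4 0 0 0 1"

```text
time: 19.1
position: [0.4254, -0.1715, 0.2035]
tool_rot: [[0.993, -0.118, -0.002], [-0.118, -0.993, 0.001], [-0.002, -0.001, -1.0]]
force: [-0.5, 0.1, 0.6]
gripper_width: 1.003
```

Call:
arm_command --deltas "0 0 0 0 0 0 -1; 0 0 0 0 0 0 -1; 0 0 0 0 0 0 -1; 0 0 0 0 0 0 -1; 0 0 0 0 0 0 -1; 0 0 0 0 0 0 -1" --newtons 50

```text
time: 19.7
position: [0.4262, -0.1719, 0.2053]
tool_rot: [[0.993, -0.118, 0.001], [-0.118, -0.993, -0.001], [0.001, 0.0, -1.0]]
force: [-1.1, 0.8, 5.8]
gripper_width: 0.801
```

Call:
arm_command --deltas "0 0 -4 0 0 0 -1; 0 0 -10 0 0 0 -1; 0 0 -20 0 0 0 -1; 0 0 -28 0 0 0 -1; 0 0 -28 0 0 0 -1; 0 0 -20 0 0 0 -1; 0 0 -8 0 0 0 -1; 0 0 0 0 0 0 -1"

```text
time: 20.5
position: [0.4259, -0.1719, 0.3235]
tool_rot: [[0.993, -0.118, 0.002], [-0.118, -0.993, -0.001], [0.002, 0.001, -1.0]]
force: [0.6, 0.2, -3.4]
gripper_width: 0.802
```

Run:
```python
from h import *
go(.6215,-.190,.168)
```

```text
turn [ 0.001 -0.002 -0.001] shift in final tool axes mm [196.3  -4.9   0.5] t 20.5 w 0.8024765714559381 F [ 0.6  0.2 -3.4]
```

Call:
arm_command --deltas "6 0 0 0 0 0 -1; 16 0 0 0 0 0 -1; 26 -1 0 0 0 0 -1; 30 -1 0 0 0 0 -1; 30 -1 0 0 0 0 -1; 30 -1 0 0 0 0 -1; 28 -1 0 0 0 0 -1; 20 0 0 0 0 0 -1"

```text
time: 21.3
position: [0.6128, -0.1884, 0.32]
tool_rot: [[0.993, -0.117, -0.002], [-0.117, -0.993, 0.001], [-0.003, -0.001, -1.0]]
force: [-0.1, -0.3, -4.0]
gripper_width: 0.803
```

Call:
arm_command --deltas "8 0 0 0 0 0 -1; 2 0 0 0 0 0 -1; 0 0 0 0 0 0 -1; 0 0 0 0 0 0 -1"

```text
time: 21.7
position: [0.6202, -0.19, 0.3221]
tool_rot: [[0.993, -0.118, -0.002], [-0.118, -0.993, 0.0], [-0.002, 0.0, -1.0]]
force: [-0.1, 0.2, -2.8]
gripper_width: 0.802
```

Run:
```python
from h import *
p,d=snap('wrist','w6.png'); W=cloud('wrist',d)
for c in [(.6215,-.190),(.635,-.0785)]: print(circ(W,c,.05,.002,.0135))
go(.6215,-.190,.0583)
```

```text
[ 6.208e-01 -1.893e-01  4.410e-02  9.300e-03  4.438e+03]
[ 6.337e-01 -7.740e-02  4.420e-02  9.200e-03  8.626e+03]
turn [ 0.     0.001 -0.001] shift in final tool axes mm [  1.2  -0.2 109.1] t 21.75 w 0.8082302536828927 F [ 0.8  0.4 -3.7]
```

View pics/w6.png

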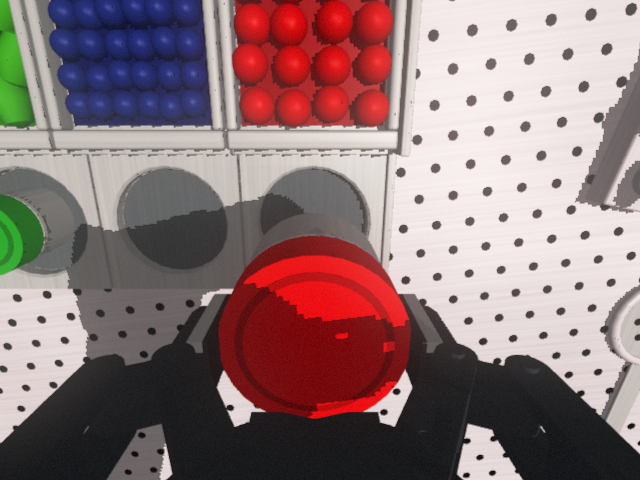

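Red is held upright at (315,335), and the cherry well's depth fit (0.621, -0.189) is right below it. Lower.

Call:
arm_command --deltas "0.5 -0.5 8 0 0 0 -1; 0 0 18 0 0 0 -1; 0 0 24 0 0 0 -1; 0 0 24 0 0 0 -1; 0 0 18 0 0 0 -1; 0 0 10 0 0 0 -1; 0 0 4 0 0 0 -1; 0 0 1 0 0 0 -1"

```text
time: 22.55
position: [0.6217, -0.1895, 0.2155]
tool_rot: [[0.993, -0.118, 0.0], [-0.118, -0.993, -0.0], [0.0, 0.0, -1.0]]
force: [0.7, -0.2, -2.3]
gripper_width: 0.804
```

Call:
arm_command --deltas "0 0 1 0 0 0 -1; 0 0 1 0 0 0 -1; 0 0 0 0 0 0 -1; 0 0 0 0 0 0 -1"

```text
time: 22.95
position: [0.6218, -0.1896, 0.2139]
tool_rot: [[0.993, -0.118, 0.001], [-0.118, -0.993, -0.0], [0.001, 0.0, -1.0]]
force: [0.0, -0.6, -2.1]
gripper_width: 0.801
```

Call:
arm_command --deltas "0 0 1 0 0 0 -1; 0 0 0.5 0 0 0 -1; 0 0 0 0 0 0 -1; 0 0 0 0 0 0 -1"

```text
time: 23.35
position: [0.6219, -0.1895, 0.2133]
tool_rot: [[0.993, -0.118, 0.001], [-0.118, -0.993, -0.0], [0.001, 0.0, -1.0]]
force: [-2.9, 0.9, 6.2]
gripper_width: 0.803
```

Call:
arm_command --deltas "0 0 0 0 0 0 1; 0 0 0 0 0 0 1; 0 0 0 0 0 0 1; 0 0 0 0 0 0 1; 0 0 -6 0 0 0 1; 0 0 -20 0 0 0 1; 0 0 -35 0 0 0 1; 0 0 -40 0 0 0 1"

```text
time: 24.15
position: [0.6212, -0.1894, 0.3132]
tool_rot: [[0.993, -0.118, -0.002], [-0.118, -0.993, 0.001], [-0.003, -0.0, -1.0]]
force: [1.4, 0.0, -0.2]
gripper_width: 1.002
```

Run:
```python
from h import *
go(.419,.196,.17)
```

```text
turn [-0.     0.003 -0.001] shift in final tool axes mm [-245.9 -359.1  -11.8] t 24.15 w 1.0016743313473844 F [ 1.4  0.  -0.2]
```

Call:
arm_command --deltas "-5 -8 -20 0 0 0 1; -12 -20 -12 0 0 0 1; -20 -30 0 0 0 0 1; -21 -30 0 0 0 0 1; -21 -30 0 0 0 0 1; -21 -30 0 0 0 0 1; -21 -30 0 0 0 0 1; -21 -30 0 0 0 0 1"

```text
time: 24.95
position: [0.5043, 0.035, 0.3456]
tool_rot: [[0.993, -0.118, 0.001], [-0.118, -0.993, -0.0], [0.001, 0.0, -1.0]]
force: [0.8, -0.1, -0.4]
gripper_width: 0.998
```

Call:
arm_command --deltas "-21 -30 0 0 0 0 1; -21 -30 0 0 0 0 1; -21 -30 0 0 0 0 1; -20 -30 0 0 0 0 1; -14 -22 10 0 0 0 1; -7 -9 10 0 0 0 1; 0 0 0 0 0 0 1; 0 0 0 0 0 0 1"

```text
time: 25.75
position: [0.42, 0.1958, 0.3253]
tool_rot: [[0.993, -0.118, 0.0], [-0.118, -0.993, -0.0], [0.0, 0.0, -1.0]]
force: [1.3, 0.0, 1.0]
gripper_width: 0.998
```

Run:
```python
from h import *
p,d=snap('wrist','w7.png'); W=cloud('wrist',d)
c=circ(W,(.404,.1965),.05,.05,.072);print(c)
go(c[0],c[1],.049)
```

```text
[4.049e-01 1.967e-01 3.540e-02 6.500e-02 7.726e+03]
turn [ 0.    -0.001 -0.002] shift in final tool axes mm [-15.5   0.5 121.5] t 25.8 w 1.003478751454082 F [0.5 0.4 0. ]
```

View pics/w7.png

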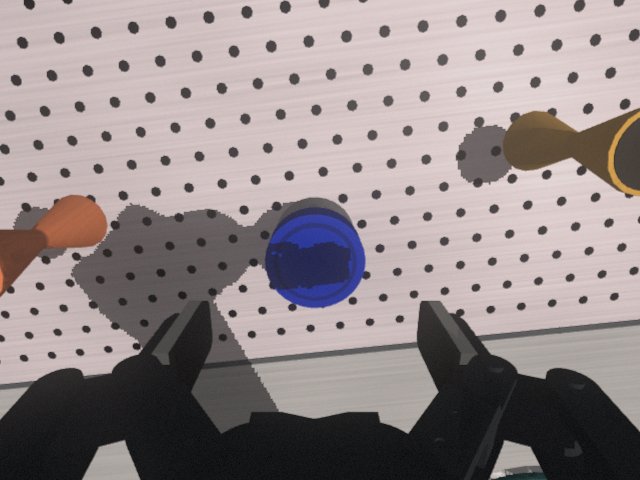

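Blue lid at (315,258), centred between the fingers; both jiggers are clear.

Call:
arm_command --deltas "-8 0 0 0 0 0 1; -7 0 0 0 0 0 1; 0 0 20 0 0 0 1; 0 0 30 0 0 0 1; 0 0 30 0 0 0 1; 0 0 24 0 0 0 1; 0 0 12 0 0 0 1; 0 0 4 0 0 0 1"

```text
time: 26.6
position: [0.4044, 0.1975, 0.2042]
tool_rot: [[0.993, -0.118, -0.002], [-0.118, -0.993, -0.001], [-0.002, 0.001, -1.0]]
force: [-0.2, 0.3, 0.6]
gripper_width: 0.998
```

Call:
arm_command --deltas "0 0 0 0 0 0 -1; 0 0 0 0 0 0 -1; 0 0 0 0 0 0 -1; 0 0 0 0 0 0 -1; 0 0 0 0 0 0 -1; 0 0 0 0 0 0 -1"

```text
time: 27.2
position: [0.4053, 0.198, 0.2059]
tool_rot: [[0.993, -0.118, 0.002], [-0.118, -0.993, 0.0], [0.002, -0.001, -1.0]]
force: [-0.7, 0.1, 7.3]
gripper_width: 0.806
```

Call:
arm_command --deltas "0 0 -4 0 0 0 -1; 0 0 -12 0 0 0 -1; 0 0 -25 0 0 0 -1; 0 0 -30 0 0 0 -1; 0 0 -30 0 0 0 -1; 0 0 -30 0 0 0 -1; 0 0 -15 0 0 0 -1; 0 0 -4 0 0 0 -1"

```text
time: 28.0
position: [0.405, 0.198, 0.3573]
tool_rot: [[0.993, -0.118, 0.004], [-0.118, -0.993, 0.001], [0.004, -0.002, -1.0]]
force: [0.1, -0.7, -2.9]
gripper_width: 0.798
```

Run:
```python
from h import *
go(.6345,-.078,.19)
```

```text
turn [-0.002 -0.004 -0.001] shift in final tool axes mm [260.2 247.2  12.3] t 28.0 w 0.7975978514913202 F [ 0.1 -0.7 -2.9]
```

Call:
arm_command --deltas "6 6 0 0 0 0 -1; 16 15 0 0 0 0 -1; 24 23 0 0 0 0 -1; 26 25 0 0 0 0 -1; 26 25 0 0 0 0 -1; 26 25 0 0 0 0 -1; 26 25 0 0 0 0 -1; 26 25 0 0 0 0 -1"

```text
time: 28.8
position: [0.5601, 0.0071, 0.3531]
tool_rot: [[0.993, -0.118, -0.003], [-0.118, -0.993, -0.0], [-0.003, 0.001, -1.0]]
force: [0.3, -0.1, -2.3]
gripper_width: 0.801
```

Call:
arm_command --deltas "26 25 0 0 0 0 -1; 26 24 0 0 0 0 -1; 18 17 0 0 0 0 -1; 10 9 0 0 0 0 -1; 4 3 0 0 0 0 -1; 0 0 0 0 0 0 -1; 0 0 0 0 0 0 -1; 0 0 0 0 0 0 -1"

```text
time: 29.6
position: [0.6334, -0.0767, 0.3551]
tool_rot: [[0.993, -0.116, -0.0], [-0.116, -0.993, 0.0], [-0.0, -0.0, -1.0]]
force: [-1.1, -0.3, -3.3]
gripper_width: 0.802
```

Run:
```python
from h import *
go(.6345,-.078,.0589)
p,d=snap('wrist','w8.png')
```

```text
turn [-0.     0.     0.001] shift in final tool axes mm [  1.3   1.2 141.2] t 29.6 w 0.802213633924228 F [-1.1 -0.3 -3.3]
```

View pics/w8.png

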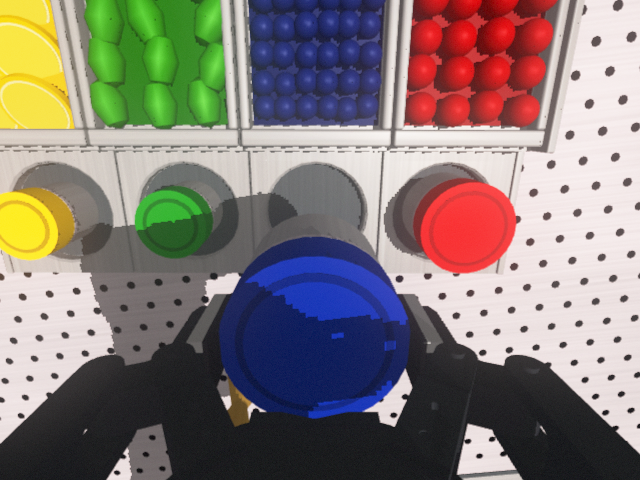

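Blue is held upright above the free blueberry well (317,200). Yellow, green and red stand in theirs. Lower.

Call:
arm_command --deltas "0.8 0.6 10 0 0 0 -1; 0 0 22 0 0 0 -1; 0 0 30 0 0 0 -1; 0 0 30 0 0 0 -1; 0 0 24 0 0 0 -1; 0 0 15 0 0 0 -1; 0 0 7 0 0 0 -1; 0 0 1.5 0 0 0 -1"

```text
time: 30.45
position: [0.6345, -0.0787, 0.2149]
tool_rot: [[0.993, -0.118, -0.001], [-0.118, -0.993, 0.0], [-0.001, -0.0, -1.0]]
force: [0.3, 0.3, -1.3]
gripper_width: 0.805
```

Call:
arm_command --deltas "0 0 1 0 0 0 -1; 0 0 1 0 0 0 -1; 0 0 0 0 0 0 -1; 0 0 0 0 0 0 -1"

```text
time: 30.85
position: [0.6348, -0.0789, 0.2142]
tool_rot: [[0.993, -0.118, 0.001], [-0.118, -0.993, -0.0], [0.001, 0.0, -1.0]]
force: [-0.0, 0.1, -2.4]
gripper_width: 0.802
```

Call:
arm_command --deltas "0 0 1 0 0 0 -1; 0 0 0.5 0 0 0 -1; 0 0 0 0 0 0 -1; 0 0 0 0 0 0 -1"

```text
time: 31.25
position: [0.6349, -0.0788, 0.214]
tool_rot: [[0.993, -0.118, 0.001], [-0.118, -0.993, -0.001], [0.001, 0.0, -1.0]]
force: [-4.6, 0.5, 8.5]
gripper_width: 0.804
```

Call:
arm_command --deltas "0 0 0 0 0 0 1; 0 0 0 0 0 0 1; 0 0 0 0 0 0 1; 0 0 0 0 0 0 1; 0 0 -6 0 0 0 1; 0 0 -20 0 0 0 1; 0 0 -35 0 0 0 1; 0 0 -40 0 0 0 1"

```text
time: 32.05
position: [0.6341, -0.0788, 0.3131]
tool_rot: [[0.993, -0.118, -0.003], [-0.118, -0.993, 0.0], [-0.003, -0.0, -1.0]]
force: [0.5, 0.1, -0.9]
gripper_width: 1.0
```

Call:
arm_command --deltas "0 0 -40 0 0 0 1; -20 0 -30 0 0 0 1; -30 20 0 0 0 0 1; -30 30 0 0 0 0 1; -30 30 0 0 0 0 1; -30 30 0 0 0 0 1; 0 0 0 0 0 0 1; 0 0 0 0 0 0 1"

```text
time: 32.85
position: [0.4822, -0.1722, 0.3837]
tool_rot: [[0.993, -0.12, 0.001], [-0.12, -0.993, -0.001], [0.001, 0.0, -1.0]]
force: [-0.2, 1.6, 0.0]
gripper_width: 0.998
```

Run:
```python
from h import *
p,d=snap('side','s9.png')
p,d=snap('wrist','w9.png')
p,d=snap('top','t9.png'); W=cloud('top',d)
for k,c,r,z in [('cherry',(.6208,-.1895),.045,.073),('bb',(.6340,-.0778),.045,.073),('lime',(.647,.0337),.045,.065),('lemon',(.661,.1453),.045,.065)]: print(k,circ(W,c,r,z-.006,z+.008))
for k in ['red_pot','blue_pot','yellow_pot','green_pot','jigger_copper_mid','jigger_brass_mid']: print(k,[(np.round(r['position'],3).tolist(),round(r['confidence'],2)) for r in vision.place_of(k,'top')[:1]])
print(status.read_state()['time'])
```

```text
cherry [ 6.210e-01 -1.896e-01  3.570e-02  7.330e-02  1.181e+03]
bb [ 6.335e-01 -7.880e-02  3.530e-02  7.340e-02  1.153e+03]
lime [6.485e-01 3.230e-02 2.740e-02 6.530e-02 6.660e+02]
lemon [6.603e-01 1.448e-01 2.720e-02 6.520e-02 6.580e+02]
red_pot [([0.625, -0.186, -0.0], 0.58)]
blue_pot [([0.638, -0.076, 0.041], 0.8)]
yellow_pot [([0.663, 0.144, 0.036], 0.97)]
green_pot [([0.648, 0.026, 0.037], 0.76)]
jigger_copper_mid [([0.443, 0.396, 0.053], 0.82)]
jigger_brass_mid [([0.633, -0.078, 0.001], 0.73)]
33.3
```

View pics/s9.png

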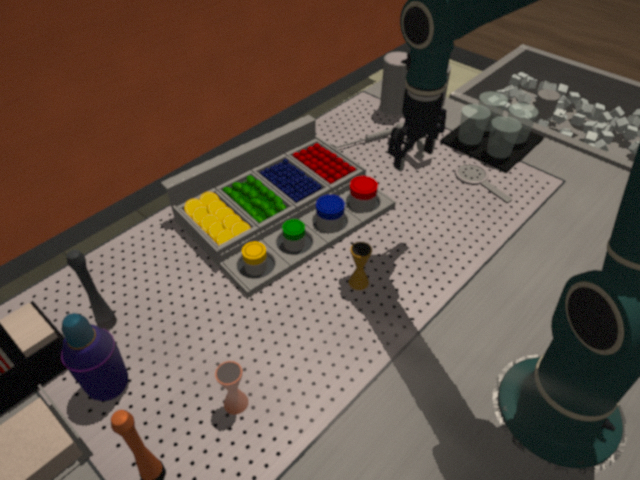

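All four pots stand centred in their own wells: yellow (255,258), green (293,235), blue (330,213), red (364,193). Both jiggers are at the same pixels as at the start, (360,265) and (232,388). Handing in.

```bash
python3 -c "
from plant import workorder; print(workorder.close_job())"
```

```text
the job is handed in; nothing more can be done
None
```

I unstacked both stacks and stood each pot upright in the well in front of its own fruit, in the order yellow, green, red, blue. I handed the job in at about 33 s, with the gripper open and clear of everything.

- **Placement:** in the last depth check from the top camera, all four lids were level and at the right height. Each was within about 2 mm of its well centre.
- **Jiggers:** in the final side picture both stand upright at the same spots as at the start.
- **Check that disagreed:** the network placed the brass jigger in the blueberry well, and put the red pot's centre at drainboard height. The final pictures and the depth data contradict both, so I took them as false reports.

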